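# Sort the leftovers on the kitchen table

### The arm

A 6-joint arm with a two-finger parallel gripper is mounted at the origin on the work surface. World frame = base frame: x ahead of the robot, y to its left, z up, the work surface at z = 0. Lengths are in m, angles in rad, forces in N, time in s.
With the tool pointing down it reaches from about 0.275 to 0.875 m from the base axis. Payload 12.5 kg.
Tool frame: the origin (TCP) lies on the mounting face of the last link; the fingertips stand 173 mm ahead of it and the grasp point (between the pads) lies 155 mm ahead of it; z points along the fingers, y is the direction in which the jaws open and shut (so a half turn about z gives the same grasp; the last joint's range is limited). The gripper opens to 85 mm and grips with 20 to 120 N. Pads are 22 mm wide; open, the fingers measure 114 mm over their backs; the gripper's body (76 mm by 85 mm) begins 54 mm behind the grasp point. The pads swing forward as they close: fully open they stand 13 mm farther back than shut.
Start: joints at [1.028, 0.351, 1.652, -0, 1.139, -0.085], TCP at [0.243, 0.493, 0.405] pointing down, gripper open.
Joint ranges: [-2.75, 2.75], [-0.79, 2.1], [0.01, 2.65], [-1.57, 4.71], [0.07, 3.14], [-2.87, 2.87]. Speed limits (rad/s): [2.22, 2.22, 2.79, 3.14, 3.14, 3.14].

### API

Orientations are given as a unit quaternion [x, y, z, w].
In Python, from workcell import env, cams gives the robot as it stands.
- The arm moves only by the tool drive_tool, never from a script. Its argument "deltas" is a list of rows, each an object with "hand": the finger opening in m, from 0 to 0.0854; "linear": the shift along the tool's x, y, z in m, a list of three; "roll": the turn about the tool's z in rad. In form: [{"hand": hand, "linear": [tx, ty, tz], "roll": roll}, ...]. A call has 1 to 10 rows; each row shifts and turns the commanded pose from where the row before left it, along the tool's axes as they then stand; what a row does not reach is not made up. A row lasts 1/8 s, in which the tool goes at most 62.5 mm and 10.7 degrees, less where a joint would pass 70% of its speed; a pose out of reach is approached as far as the arm can. A call is refused whole if a number of a shift passes 0.0625 or a number of a turn 0.188, either way. A call with a gripper value outside its range is refused whole. The fingers move at their own pace and stop on an object; "grip_force" is the grip in N (left out, the last holds). Time passes only in rows, so rows that do not move let the fingers close. It gives the time, the measured TCP pose, the force and the opening at its end, in the units of the state.
- env.state(): the state, without advancing time (a new reading comes with each control period).
- cams.read_camera(name): name is "side" or "top"; returns the picture (480x640x3 uint8, red, green, blue); there is no depth.
- cams.camera_params(name): a dict with "camera_matrix" (3x3 intrinsics, pixels), "pose" (4x4, takes a point from camera to world coordinates). Camera axes: x right, y down, z forward; pixel columns grow to the right and rows downward; lengths in m; the calibration is good to about 2 mm. A picture is of the moment at which its call begins. camera_params takes no time and is no camera call.
- env.hand_in(): hands the job in, once; it reports no verdict.
The state is a dict: "clock": time; "joints": joint angles; "joint_velocities": joint speeds; "joint_efforts": joint torques, N m; "eef_pos": TCP position; "tool_rot": TCP orientation; "contact_force": force on the tool from outside, world axes, zero at the start; "moment": the same for the moment, N m; "opening": opening from 0.0 (shut) to 1.0 (fully open).
Only numpy, scipy, OpenCV 4.12 (cv2) and the standard library are available. Lean on these libraries where they do the work, as an engineer would, in place of code of your own. Each camera call takes 0.05 s, during which the arm holds its last target.

### The job

Sort the handful left on the table: throw the bare corn cob and the squeezed lime half into the tilted-out scraps bin, put the garlic bulb in the clay bowl, lay the cinnamon stick flat in the wooden tray, and stand the brown sugar cone upright in the middle of the upper saucer. Leave the little clay cup where it stands.

Things in the scene. Friction and masses are not known exactly. Their poses are not given: they have to be found in the camera images.
- cob_center (a point): Centre of the bare corn cob: a tan, ridged rod 110 mm long and 25 mm thick (35 g) lying on the table. Its x axis runs along its length, z is up; the point is 12.5 mm above its underside. Grasp across its length.
- lime_center (a point): Centre of the squeezed lime half: a dull green dome 50 mm across and 34 mm high (30 g), cut face down on the table. The point lies on its axis, 17 mm above its underside; it is widest (50 mm) from 4 to 12 mm above the underside and narrows above that, so take it low. z is up; round, so yaw means nothing.
- garlic_center (a point): Centre of the garlic bulb: off-white, ribbed, 50 mm across at 15 to 25 mm above its flat underside, narrowing to a thin stem 10 mm wide that ends 62 mm above the underside (60 g); it stands stem up. The point lies on its axis, 22 mm above the underside. Round, so yaw means nothing.
- cinnamon_center (a point): Centre of the cinnamon stick: a brown double-rolled quill 90 mm long, 23 mm wide and 12.4 mm thick (15 g), lying flat on the table. x runs along its length, y across its width, z is up; the point is 6.2 mm above its underside. Grasp across its 23 mm width.
- sugar_center (a point): Centre of the brown sugar cone: a dark brown, flat-topped cone 60 mm high, 52 mm across at its flat base and 36 mm at its top (120 g), standing on its base. The point lies on its axis, 30 mm above the base (44 mm across there); z is up along the axis.
- scraps_mouth (a point): Centre of the mouth of the scraps bin: grey plastic bucket tilted out towards the robot from a white housing; it stays open. Mouth 158 mm wide (y), 110 mm front to back, floor 125 mm down. z points out of the bucket, leaning 35 deg to the robot. Point about 145 mm above the table; front rim 55 mm nearer, 20 mm lower; back rim as much farther, higher. Roof 60 mm behind the point, 178 mm high.
- clay_bowl: Round brown clay bowl, loose (0.4 kg), 140 mm across at the rim, 52 mm high, wall 5 mm; inside, a flat floor 60 mm across, 6 mm above its underside. Origin: centre of its underside, z up. Wider than the clay cup and much lower than the wooden mortar.
- spice_tray: Empty open wooden tray, loose (0.3 kg), 152 mm by 96 mm outside and 28 mm high, walls and floor 6 mm thick, so 140 mm by 84 mm inside. Origin: centre of its underside; x runs along its length, y across, z up.
- saucer_well (a point): Centre of the flat well of the upper of two stacked white ceramic saucers (144 mm across, loose, 0.22 kg each). The point lies on the well's floor, 20 mm above the table; the well is flat to 44 mm from the point, and the rim stands 9 mm above its floor. z is up.
- clay_cup: Bystander among the loose things: a small empty brown clay cup, 60 mm across the rim and 55 mm high, loose. Origin: centre of its underside. To be left alone.
There are look-alikes about, which are no part of the job. Several things look just like the part that bears lime_center: the one meant starts farthest to the robot's left. Several things look just like the part that bears cob_center: the one meant starts nearest to the robot's base.

How it is judged:
By the outcome, as a careful person would: the job done as asked, in the order asked, and still so for the second after the job is handed in, with the robot touching nothing.
It also fails if it takes over 144 s, if anything falls off the work surface, if the arm or the gripper's body presses on something with over 40 N, if the wrist force passes 120 N, or if a joint passes its speed limit or range.

## Working session

There is one attempt and no reset: what is moved stays moved. The work goes in short steps, Python scripts to look and compute and a tool call to move; the robot and the scene stay as the last step left them, time stands still between calls to the robot, and variables do not carry over. Pictures are saved under pics/ and viewed, and the job is handed in when it is done.

Besides the shell and the picture viewer there is one more tool, called after "Emit:" by a JSON object that holds its "fn" and its "kwargs", one argument or row to a line. drive_tool: Moves the arm, as the interface text tells. Its arguments: {"type":"object","properties":{"deltas":{"type":"array"},"grip_force":{"type":"number"}},"required":["deltas"]}

```bash
ls; mkdir -p pics; python3 - <<'E'
from workcell import env,cams
import cv2
for n in("top","side"):
    im=cams.read_camera(n); cv2.imwrite(f"pics/{n}0.png",im[:,:,::-1])
    p=cams.camera_params(n); print(n,p)
print(env.state())
E
```

```text
pics
top {'camera_matrix': array([[476.47625689,   0.        , 317.84847779],
       [  0.        , 476.47625689, 238.10481181],
       [  0.        ,   0.        ,   1.        ]]), 'pose': array([[-0.01518198, -0.99207035,  0.12476345,  0.29587943],
       [-0.99981923,  0.01363396, -0.01325218, -0.15349701],
       [ 0.01144607, -0.12494209, -0.99209801,  1.34142628],
       [ 0.        ,  0.        ,  0.        ,  1.        ]])}
side {'camera_matrix': array([[575.67877024,   0.        , 319.35803475],
       [  0.        , 575.67877024, 241.75100265],
       [  0.        ,   0.        ,   1.        ]]), 'pose': array([[ 0.98849024, -0.08271994,  0.12666672,  0.28520553],
       [-0.15120776, -0.56690693,  0.80978562, -1.34437442],
       [ 0.00482282, -0.81961817, -0.57288986,  0.92983063],
       [ 0.        ,  0.        ,  0.        ,  1.        ]])}
{'clock': 0.1, 'joints': array([ 1.02838080e+00,  3.51213648e-01,  1.65233352e+00,  1.72170366e-06,
        1.13907594e+00, -8.45852332e-02]), 'joint_velocities': array([ 0.00057022, -0.001286  , -0.0022697 , -0.00031425,  0.00107813,
        0.00039288]), 'joint_efforts': array([-5.57487147e-04, -5.06829035e+01, -2.91870993e+01, -1.08243855e-04,
        2.80588509e-03, -1.89084989e-05]), 'eef_pos': array([0.24301847, 0.4932849 , 0.40420512]), 'tool_rot': array([ 2.26921424e-01,  9.73912933e-01, -4.89876001e-04, -1.59635321e-04]), 'contact_force': array([-0.00790436, -0.16320332,  0.15524804]), 'moment': array([-0.01325253,  0.04685072, -0.00337989]), 'opening': 1.0038855810026241}
```

View pics/top0.png

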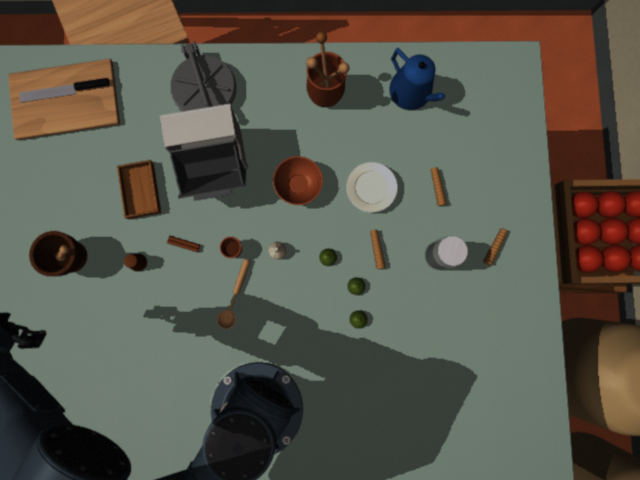

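View pics/side0.png

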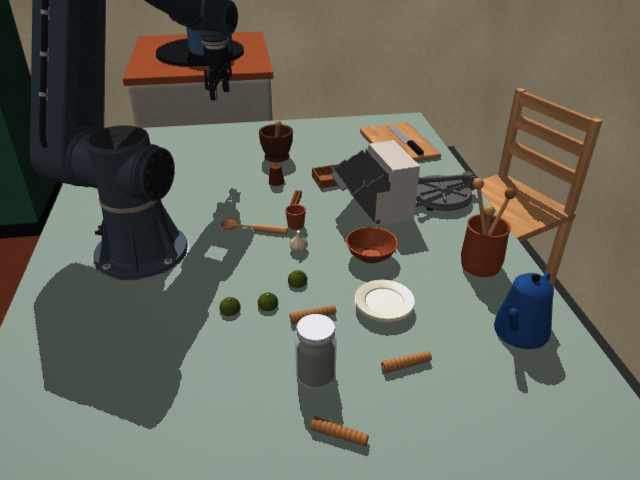

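```bash
python3 - <<'E'
import cv2
a=cv2.imread("pics/top0.png"); b=cv2.imread("pics/side0.png")
cv2.imwrite("pics/c1.png",cv2.resize(a[90:290,100:300],None,fx=3,fy=3,interpolation=2))
cv2.imwrite("pics/c2.png",cv2.resize(a[140:340,260:520],None,fx=3,fy=3,interpolation=2))
cv2.imwrite("pics/c3.png",cv2.resize(b[110:330,210:450],None,fx=2.7,fy=2.7,interpolation=2))
E
```

```text
(no output)
```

View pics/c1.png

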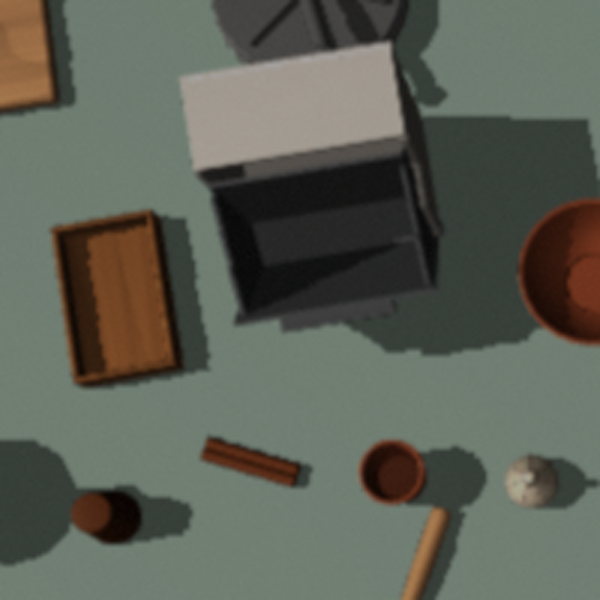

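View pics/c2.png

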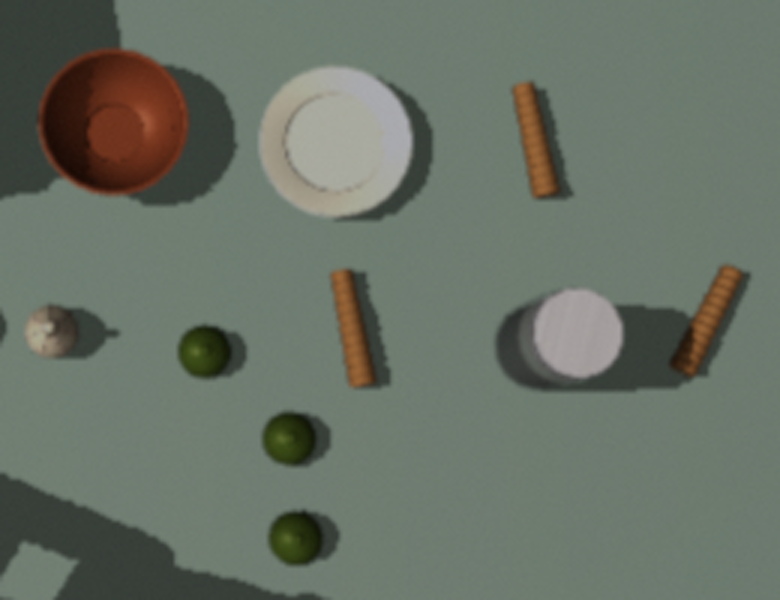

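View pics/c3.png

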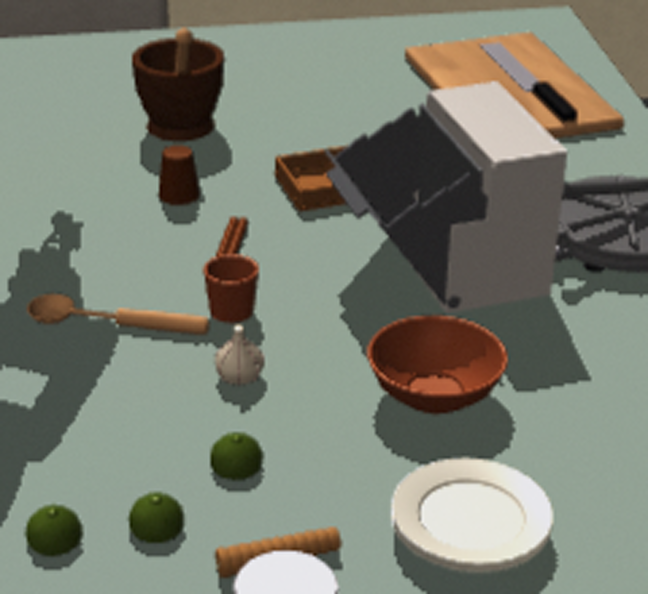

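```bash
cat > h.py <<'E'
import numpy as np,cv2
from workcell import env,cams
P={n:cams.camera_params(n) for n in("top","side")}
def ray(n,u,v,z):
    K=P[n]["camera_matrix"];T=P[n]["pose"]
    d=T[:3,:3]@np.linalg.inv(K)@np.array([u,v,1.]);o=T[:3,3]
    return o+d*(z-o[2])/d[2]
def proj(n,p):
    K=P[n]["camera_matrix"];T=P[n]["pose"]
    q=K@(T[:3,:3].T@(np.asarray(p)-T[:3,3]));return q[:2]/q[2]
def tri(pt,ps):
    A=[];b=[]
    for n,(u,v) in(("top",pt),("side",ps)):
        T=P[n]["pose"];d=T[:3,:3]@np.linalg.inv(P[n]["camera_matrix"])@np.array([u,v,1.]);d/=np.linalg.norm(d)
        M=np.eye(3)-np.outer(d,d);A.append(M);b.append(M@T[:3,3])
    return np.linalg.solve(sum(A),sum(b))
def blobs(im,roi,f,amin=40):
    x0,y0,x1,y1=roi;h=cv2.cvtColor(im,cv2.COLOR_BGR2HSV)[y0:y1,x0:x1]
    m=f(h[...,0].astype(int),h[...,1].astype(int),h[...,2].astype(int)).astype(np.uint8)
    m=cv2.morphologyEx(m,cv2.MORPH_CLOSE,np.ones((3,3)))
    cs,_=cv2.findContours(m,cv2.RETR_EXTERNAL,cv2.CHAIN_APPROX_NONE)
    return [(c+np.array([x0,y0])) for c in cs if cv2.contourArea(c)>amin]
E
python3 - <<'E'
from h import *
a=cv2.imread("pics/top0.png");np.set_printoptions(precision=4,suppress=True)
red=lambda h,s,v:(h<25)&(s>90)
grn=lambda h,s,v:(h>25)&(h<60)&(s>120)
def show(nm,roi,f,z,n="top"):
    for c in blobs(a,roi,f):
        r=cv2.minAreaRect(c);(u,w),(A,B),_=r
        bp=cv2.boxPoints(r)
        W=np.array([ray(n,*p,z)[:2] for p in bp])
        e1=W[1]-W[0];e2=W[2]-W[1]
        L=e1 if np.linalg.norm(e1)>np.linalg.norm(e2) else e2
        print(nm,"px",np.round((u,w),1),"ctr",W.mean(0),"size",np.linalg.norm(e1),np.linalg.norm(e2),"yaw",np.arctan2(L[1],L[0]),"circ",ray(n,*cv2.minEnclosingCircle(c)[0],z)[:2])
show("cob",(355,220,400,280),red,.0125)
show("lime",(310,240,345,275),grn,.010)
show("garlic",(262,235,295,270),lambda h,s,v:(v>110)&(s<60)|((h<30)&(v>90)),.02)
show("cin",(160,230,205,255),red,.010)
show("sugar",(118,248,155,278),lambda h,s,v:(h<20)&(s>120)&(v>30)|(v<30),.03)
show("tray",(112,155,165,222),red,.028)
show("bowl",(270,150,325,210),red,.052)
show("sauc",(345,160,400,215),lambda h,s,v:(v>125)&(s<60),.029)
show("cup",(218,233,245,262),red,.05)
C=lambda u,v:(100+u/3,90+v/3)
for nm,u,v,z in [("sugtop",92,511,.06),("frontL",238,322,.125),("frontR",436,288,.125),("backL",213,185,.165),("backR",403,150,.165),("roofL",195,170,.178),("roofR",403,137,.178)]:
    print(nm,ray("top",*C(u,v),z))
a=cv2.imread("pics/side0.png")
show("sidebowl",(340,225,405,270),red,.03,"side")
E
```

```text
cob px [377.2 248.9] ctr [ 0.4305 -0.3375] size 0.024790823959435337 0.10972430150074054 yaw -2.998968446742245 circ [ 0.4299 -0.3354]
lime px [327.5 256.5] ctr [ 0.411  -0.1976] size 0.04214973945397305 0.042189483117091565 yaw 3.1219092117492964 circ [ 0.4098 -0.1981]
garlic px [278. 252.] ctr [ 0.4248 -0.0597] size 0.08936022792855372 0.09504367185269263 yaw 3.1326598572081776 circ [ 0.4246 -0.0597]
cin px [183.1 243.5] ctr [0.4532 0.2066] size 0.020899230221338477 0.0914839412358758 yaw -1.8761568694094062 circ [0.4519 0.2069]
sugar px [135. 262.] ctr [0.4016 0.3318] size 0.06025007237251538 0.04403991847338022 yaw -1.5849246666685546 circ [0.403  0.3319]
tray px [138.3 189.1] ctr [0.607 0.33 ] size 0.10234483424329198 0.15724603929893693 yaw -2.9668608157432588 circ [0.6067 0.3295]
bowl px [297.5 180. ] ctr [ 0.6214 -0.1169] size 0.1364957387227555 0.1361337659217293 yaw -1.5824903312816359 circ [ 0.6208 -0.1165]
sauc px [370.5 187. ] ctr [ 0.6046 -0.3217] size 0.14496766526347687 0.1556232896826687 yaw 3.1058780773198134 circ [ 0.6013 -0.3102]
cup px [230.5 247. ] ctr [0.4372 0.0672] size 0.05714959704792079 0.0547212108082084 yaw -1.5845114256485011 circ [0.4358 0.0672]
sugtop [0.4038 0.3325 0.06  ]
frontL [0.5603 0.1877 0.125 ]
frontR [0.5882 0.017  0.125 ]
backL [0.67   0.2001 0.165 ]
backR [0.6988 0.0399 0.165 ]
roofL [0.679  0.2115 0.178 ]
roofR [0.7057 0.0378 0.178 ]
sidebowl px [371.5 244.5] ctr [ 0.6229 -0.1023] size 0.14467850884215075 0.1660573064516007 yaw -1.8327264798668685 circ [ 0.6259 -0.0895]
```

```bash
python3 - <<'E'
from h import *
np.set_printoptions(precision=4,suppress=True)
C=lambda u,v:(100+u/3,90+v/3);D=lambda u,v:(260+u/3,140+v/3);S=lambda u,v:(210+u/2.7,110+v/2.7)
print("lime",ray("top",*D(205,351),.01))
print("garlic",ray("top",*C(531,480),.02),ray("side",*S(239,362),.02),"tip",ray("side",*S(239,326),.062))
print("saucer rim",ray("top",*D(336,141),.029),"well",ray("top",*D(334,142),.02),"side",ray("side",*S(472,516),.02),ray("side",*S(472,512),.029))
print("sug side",ray("side",*S(178,152),.06), ray("side",*S(179,192),0.0),"bowl side",ray("side",*S(437,360),.052))
print("lime side",ray("side",*S(237,459),.012))
print("cob side",ray("side",*[210+279/2.7,110+551/2.7],.0125))
print("cin side",ray("side",*S(232,238),.01))
print("bin rear/side corner", ray("side",*S(498,165),.178), "frontL",ray("side",*S(335,160),.125),"frontR",ray("side",*S(388,225),.125))
for s in [("sug",.4,.332,0),("sug",.4,.332,.06)]: print(s,proj("top",s[1:]),proj("side",s[1:]))
E
```

```text
lime [ 0.4095 -0.1999  0.01  ]
garlic [ 0.4302 -0.0569  0.02  ] [ 0.4281 -0.0611  0.02  ] tip [ 0.4292 -0.0582  0.062 ]
saucer rim [ 0.604  -0.3258  0.029 ] well [ 0.6051 -0.3251  0.02  ] side [ 0.6045 -0.3275  0.02  ] [ 0.6027 -0.3323  0.029 ]
sug side [0.4027 0.3278 0.06  ] [0.4025 0.3377 0.    ] bowl side [ 0.616  -0.1309  0.052 ]
lime side [ 0.4082 -0.2068  0.012 ]
cob side [ 0.429  -0.3399  0.0125]
cin side [0.4521 0.2016 0.01  ]
bin rear/side corner [0.7088 0.0258 0.178 ] frontL [0.5635 0.1593 0.125 ] frontR [0.593  0.0114 0.125 ]
('sug', 0.4, 0.332, 0) [138.8758 263.3736] [275.6874 181.9875]
('sug', 0.4, 0.332, 0.06) [130.7948 261.7554] [274.9739 165.753 ]
```

Emit:
{"fn": "drive_tool", "kwargs": {
  "deltas": [
    {"hand":0.085,"linear":[0,0,0],"roll":-0.153},
    {"hand":0.085,"linear":[0,0,0],"roll":-0.153},
    {"hand":0.085,"linear":[0,0,0],"roll":-0.152},
    {"hand":0.085,"linear":[-0.01,-0.046,0],"roll":0},
    {"hand":0.085,"linear":[-0.01,-0.046,0],"roll":0},
    {"hand":0.085,"linear":[-0.01,-0.046,0],"roll":0},
    {"hand":0.085,"linear":[-0.01,-0.046,0],"roll":0},
    {"hand":0.085,"linear":[-0.01,-0.046,0],"roll":0},
    {"hand":0.085,"linear":[-0.01,-0.046,0],"roll":0},
    {"hand":0.085,"linear":[-0.01,-0.046,0],"roll":0}
  ],
  "grip_force": 30
}}

```text
clock: 1.35
eef_pos: [0.313, 0.1699, 0.4047]
tool_rot: [-0.0, 1.0, -0.0, 0.0]
contact_force: [0.9, 1.0, -0.8]
opening: 0.998
```

Emit:
{"fn": "drive_tool", "kwargs": {
  "deltas": [
    {"hand":0.085,"linear":[-0.0117,-0.0507,0],"roll":0},
    {"hand":0.085,"linear":[-0.0117,-0.0507,0],"roll":0},
    {"hand":0.085,"linear":[-0.0117,-0.0507,0],"roll":0},
    {"hand":0.085,"linear":[-0.0117,-0.0507,0],"roll":0},
    {"hand":0.085,"linear":[-0.0117,-0.0507,0],"roll":0},
    {"hand":0.085,"linear":[-0.0117,-0.0507,0],"roll":0},
    {"hand":0.085,"linear":[-0.0117,-0.0507,0],"roll":0},
    {"hand":0.085,"linear":[-0.0117,-0.0507,0],"roll":0},
    {"hand":0.085,"linear":[-0.0117,-0.0507,0],"roll":0},
    {"hand":0.085,"linear":[-0.0117,-0.0507,0],"roll":-0.143}
  ]
}}

```text
clock: 2.6
eef_pos: [0.4303, -0.3373, 0.4044]
tool_rot: [-0.073, 0.997, 0.0, -0.0]
contact_force: [0.9, 0.8, 0.5]
opening: 0.993
```

Emit:
{"fn": "drive_tool", "kwargs": {
  "deltas": [
    {"hand":0.085,"linear":[0,0,0.05],"roll":0},
    {"hand":0.085,"linear":[0,0,0.05],"roll":0},
    {"hand":0.085,"linear":[0,0,0.05],"roll":0},
    {"hand":0.085,"linear":[0,0,0.02],"roll":0},
    {"hand":0.085,"linear":[0,0,0.01],"roll":0},
    {"hand":0.085,"linear":[0,0,0],"roll":0},
    {"hand":0.085,"linear":[0,0,0],"roll":0}
  ]
}}

```text
clock: 3.48
eef_pos: [0.4305, -0.3358, 0.2257]
tool_rot: [-0.072, 0.997, -0.001, 0.001]
contact_force: [-0.4, 0.3, -1.2]
opening: 0.993
```

Emit:
{"fn": "drive_tool", "kwargs": {
  "deltas": [
    {"hand":0.085,"linear":[0,-0.001,0.02],"roll":0},
    {"hand":0.085,"linear":[0,0,0.02],"roll":0},
    {"hand":0.085,"linear":[0,0,0.009],"roll":0},
    {"hand":0.085,"linear":[0,0,0],"roll":0},
    {"hand":0.015,"linear":[0,0,0],"roll":0},
    {"hand":0.015,"linear":[0,0,0],"roll":0},
    {"hand":0.015,"linear":[0,0,0],"roll":0},
    {"hand":0.015,"linear":[0,0,0],"roll":0},
    {"hand":0.015,"linear":[0,0,0],"roll":0},
    {"hand":0.015,"linear":[0,0,0],"roll":0}
  ]
}}

```text
clock: 4.72
eef_pos: [0.4305, -0.3367, 0.1761]
tool_rot: [-0.072, 0.997, -0.0, 0.0]
contact_force: [-0.7, 0.3, 5.3]
opening: 0.287
```

Emit:
{"fn": "drive_tool", "kwargs": {
  "deltas": [
    {"hand":0.015,"linear":[0,0,-0.03],"roll":0},
    {"hand":0.015,"linear":[0,0,-0.05],"roll":0.1723},
    {"hand":0.015,"linear":[0,0,-0.05],"roll":0.1723},
    {"hand":0.015,"linear":[0,0,-0.05],"roll":0.1723},
    {"hand":0.015,"linear":[0,0,-0.04],"roll":0.1723},
    {"hand":0.015,"linear":[0,0,0],"roll":0.1723},
    {"hand":0.015,"linear":[0,0,0],"roll":0.1723},
    {"hand":0.015,"linear":[0,0,0],"roll":0.1723},
    {"hand":0.015,"linear":[0,0,0],"roll":0.1723},
    {"hand":0.015,"linear":[0,0,0],"roll":0.1723}
  ]
}}

```text
clock: 5.98
eef_pos: [0.4303, -0.3365, 0.3955]
tool_rot: [0.649, 0.761, 0.0, -0.0]
contact_force: [1.4, -0.0, -0.2]
opening: 0.283
```

Emit:
{"fn": "drive_tool", "kwargs": {
  "deltas": [
    {"hand":0.015,"linear":[0.041,0.0263,0],"roll":0},
    {"hand":0.015,"linear":[0.041,0.0263,0],"roll":0},
    {"hand":0.015,"linear":[0.041,0.0263,0],"roll":0},
    {"hand":0.015,"linear":[0.041,0.0263,0],"roll":0},
    {"hand":0.015,"linear":[0.041,0.0263,0],"roll":0},
    {"hand":0.015,"linear":[0.041,0.0263,0],"roll":0},
    {"hand":0.015,"linear":[0.041,0.0263,0],"roll":0},
    {"hand":0.015,"linear":[0.041,0.0263,0],"roll":0},
    {"hand":0.015,"linear":[0.041,0.0263,0],"roll":0},
    {"hand":0.015,"linear":[0.041,0.0263,0],"roll":0}
  ]
}}

```text
clock: 7.22
eef_pos: [0.6236, 0.1123, 0.3955]
tool_rot: [0.647, 0.762, -0.0, -0.0]
contact_force: [0.3, -1.4, 0.1]
opening: 0.285
```

```bash
python3 - <<'E'
from h import *
im=[cams.read_camera(n)[:,:,::-1] for n in("top","side")]
cv2.imwrite("pics/d1.png",np.hstack([cv2.resize(im[0][80:280,120:320],(400,400)),cv2.resize(im[1][80:280,260:460],(400,400))]))
print(env.state()["eef_pos"],env.state()["contact_force"])
E
```

```text
[0.62391474 0.11440738 0.39512574] [-0.62203348 -0.65844241  0.24558853]
```

View pics/d1.png

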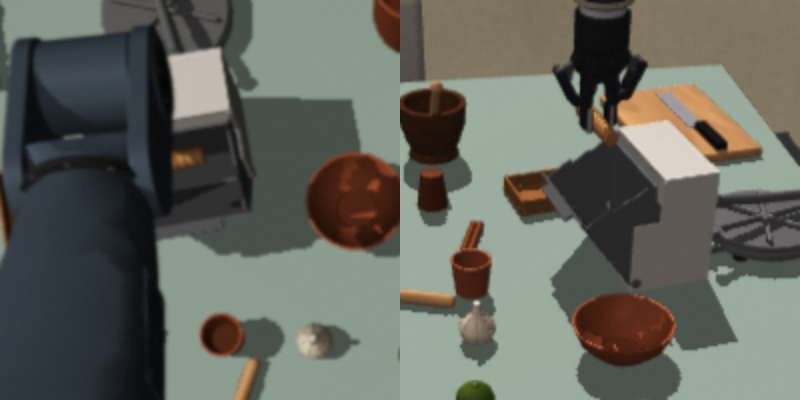

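Emit:
{"fn": "drive_tool", "kwargs": {
  "deltas": [
    {"hand":0.015,"linear":[-0.003,0,0.02],"roll":0},
    {"hand":0.015,"linear":[0,0,0.015],"roll":0},
    {"hand":0.015,"linear":[0,0,0],"roll":0},
    {"hand":0.015,"linear":[0,0,0],"roll":0},
    {"hand":0.06,"linear":[0,0,0],"roll":0},
    {"hand":0.06,"linear":[0,0,0],"roll":0},
    {"hand":0.06,"linear":[0,0,0],"roll":0},
    {"hand":0.06,"linear":[0,0,-0.02],"roll":0},
    {"hand":0.06,"linear":[0,0,-0.02],"roll":0},
    {"hand":0.06,"linear":[0,0,0],"roll":0}
  ]
}}

```text
clock: 8.57
eef_pos: [0.6239, 0.1078, 0.4021]
tool_rot: [0.647, 0.762, 0.001, 0.001]
contact_force: [-0.4, 0.1, -0.5]
opening: 0.702
```

Emit:
{"fn": "drive_tool", "kwargs": {
  "deltas": [
    {"hand":0.085,"linear":[-0.0302,-0.0289,0],"roll":0},
    {"hand":0.085,"linear":[-0.0302,-0.0289,0],"roll":0},
    {"hand":0.085,"linear":[-0.0302,-0.0289,0],"roll":0},
    {"hand":0.085,"linear":[-0.0302,-0.0289,0],"roll":0},
    {"hand":0.085,"linear":[-0.0302,-0.0289,0],"roll":0},
    {"hand":0.085,"linear":[-0.0302,-0.0289,0],"roll":0},
    {"hand":0.085,"linear":[-0.0302,-0.0289,0],"roll":0},
    {"hand":0.085,"linear":[-0.0302,-0.0289,0],"roll":0},
    {"hand":0.085,"linear":[-0.0302,-0.0289,0],"roll":0},
    {"hand":0.085,"linear":[0,0,0],"roll":0}
  ]
}}

```text
clock: 9.82
eef_pos: [0.41, -0.2041, 0.4]
tool_rot: [0.648, 0.761, -0.0, -0.0]
contact_force: [0.8, -0.5, -0.7]
opening: 0.993
```

```bash
python3 - <<'E'
from h import *
im=[cams.read_camera(n)[:,:,::-1] for n in("top","side")]
cv2.imwrite("pics/d2.png",np.hstack([cv2.resize(im[0][80:280,120:320],(400,400)),cv2.resize(im[1][130:330,220:420],(400,400))]))
print(env.state()["eef_pos"],env.state()["contact_force"])
E
```

```text
[ 0.41119442 -0.20264222  0.40018856] [1.68465238 0.16287435 0.50602866]
```

View pics/d2.png

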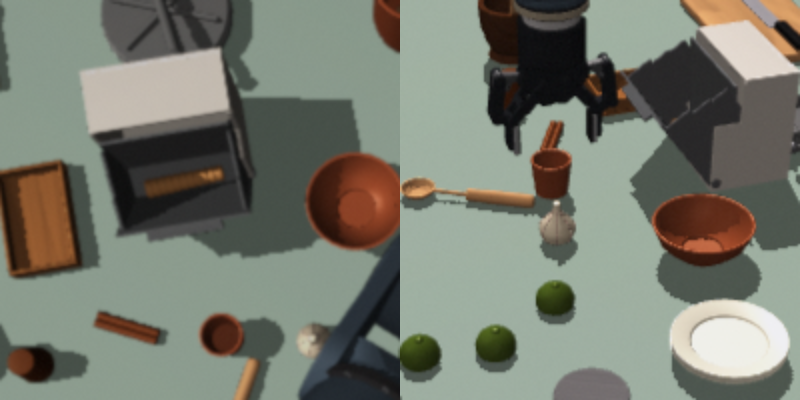

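Emit:
{"fn": "drive_tool", "kwargs": {
  "deltas": [
    {"hand":0.085,"linear":[0,0,0.05],"roll":0},
    {"hand":0.085,"linear":[0,0,0.05],"roll":0},
    {"hand":0.085,"linear":[0,0,0.05],"roll":0},
    {"hand":0.085,"linear":[0,0,0.03],"roll":0},
    {"hand":0.085,"linear":[0,0,0.02],"roll":0},
    {"hand":0.085,"linear":[0,0,0.02],"roll":0},
    {"hand":0.085,"linear":[0,0,0.007],"roll":0},
    {"hand":0.085,"linear":[0,0,0],"roll":0},
    {"hand":0.085,"linear":[0,0,0],"roll":0}
  ]
}}

```text
clock: 11.05
eef_pos: [0.4116, -0.2026, 0.1743]
tool_rot: [0.647, 0.763, 0.0, 0.0]
contact_force: [-0.5, -0.4, 0.2]
opening: 0.998
```

Emit:
{"fn": "drive_tool", "kwargs": {
  "deltas": [
    {"hand":0.035,"linear":[0,0,0],"roll":0},
    {"hand":0.035,"linear":[0,0,0],"roll":0},
    {"hand":0.035,"linear":[0,0,0],"roll":0},
    {"hand":0.035,"linear":[0,0,0],"roll":0},
    {"hand":0.035,"linear":[0,0,0],"roll":0},
    {"hand":0.035,"linear":[0,0,0],"roll":0}
  ]
}}

```text
clock: 11.8
eef_pos: [0.4113, -0.2028, 0.1743]
tool_rot: [0.647, 0.762, 0.0, 0.0]
contact_force: [-2.0, 2.2, 10.8]
opening: 0.564
```

Emit:
{"fn": "drive_tool", "kwargs": {
  "deltas": [
    {"hand":0.035,"linear":[0,0,-0.02],"roll":0},
    {"hand":0.035,"linear":[0,0,-0.04],"roll":0},
    {"hand":0.035,"linear":[0,0,-0.05],"roll":0},
    {"hand":0.035,"linear":[0,0,-0.05],"roll":0},
    {"hand":0.035,"linear":[0,0,-0.05],"roll":0},
    {"hand":0.035,"linear":[0,0,-0.015],"roll":0},
    {"hand":0.035,"linear":[0,0,0],"roll":0}
  ]
}}

```text
clock: 12.68
eef_pos: [0.4111, -0.2027, 0.3988]
tool_rot: [0.647, 0.762, 0.0, 0.001]
contact_force: [-0.2, -0.3, -1.0]
opening: 0.564
```

Emit:
{"fn": "drive_tool", "kwargs": {
  "deltas": [
    {"hand":0.035,"linear":[0.0304,0.0288,0],"roll":0},
    {"hand":0.035,"linear":[0.0304,0.0288,0],"roll":0},
    {"hand":0.035,"linear":[0.0304,0.0288,0],"roll":0},
    {"hand":0.035,"linear":[0.0304,0.0288,0],"roll":0},
    {"hand":0.035,"linear":[0.0304,0.0288,0],"roll":0},
    {"hand":0.035,"linear":[0.0304,0.0288,0],"roll":0},
    {"hand":0.035,"linear":[0.0304,0.0288,0],"roll":0},
    {"hand":0.035,"linear":[0.0304,0.0288,0],"roll":0},
    {"hand":0.035,"linear":[0.0304,0.0288,0],"roll":0},
    {"hand":0.035,"linear":[0,0,0.02],"roll":0}
  ]
}}

```text
clock: 13.92
eef_pos: [0.6234, 0.1115, 0.3765]
tool_rot: [0.646, 0.763, -0.0, -0.0]
contact_force: [-0.8, -0.2, -1.0]
opening: 0.563
```

Emit:
{"fn": "drive_tool", "kwargs": {
  "deltas": [
    {"hand":0.035,"linear":[0,0,0.01],"roll":0},
    {"hand":0.035,"linear":[0,0,0],"roll":0},
    {"hand":0.035,"linear":[0,0,0],"roll":0},
    {"hand":0.075,"linear":[0,0,0],"roll":0},
    {"hand":0.075,"linear":[0,0,0],"roll":0},
    {"hand":0.075,"linear":[0,0,0],"roll":0},
    {"hand":0.075,"linear":[0,0,-0.02],"roll":0},
    {"hand":0.075,"linear":[0,0,-0.015],"roll":0},
    {"hand":0.075,"linear":[0,0,0],"roll":0}
  ]
}}

```text
clock: 15.05
eef_pos: [0.6226, 0.1094, 0.4049]
tool_rot: [0.647, 0.762, 0.001, 0.001]
contact_force: [-0.9, 0.2, -0.9]
opening: 0.877
```

Emit:
{"fn": "drive_tool", "kwargs": {
  "deltas": [
    {"hand":0.085,"linear":[-0.0227,-0.0362,0],"roll":0},
    {"hand":0.085,"linear":[-0.0227,-0.0362,0],"roll":0},
    {"hand":0.085,"linear":[-0.0227,-0.0362,0],"roll":0},
    {"hand":0.085,"linear":[-0.0227,-0.0362,0],"roll":0},
    {"hand":0.085,"linear":[-0.0227,-0.0362,0],"roll":0},
    {"hand":0.085,"linear":[-0.0227,-0.0362,0],"roll":0},
    {"hand":0.085,"linear":[0,0,0],"roll":0},
    {"hand":0.085,"linear":[0,0,0],"roll":0}
  ]
}}

```text
clock: 16.05
eef_pos: [0.4307, -0.0602, 0.4036]
tool_rot: [0.647, 0.762, 0.0, 0.0]
contact_force: [0.1, 0.8, 0.4]
opening: 0.998
```

```bash
python3 - <<'E'
from h import *
im=[cams.read_camera(n)[:,:,::-1] for n in("top","side")]
cv2.imwrite("pics/d3.png",np.hstack([cv2.resize(im[0][80:280,120:320],(400,400)),cv2.resize(im[1][130:330,220:420],(400,400))]))
print(env.state()["eef_pos"],env.state()["contact_force"])
E
```

```text
[ 0.43092566 -0.05985613  0.40351483] [0.87924736 0.26840917 0.01308672]
```

View pics/d3.png

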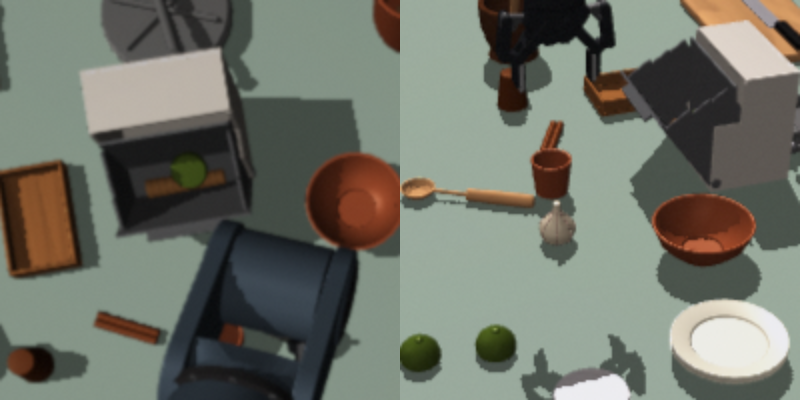

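Lime and cob are both in the bin (left panel around 188,170). Now the garlic: z 0.4035 → 0.176.

Emit:
{"fn": "drive_tool", "kwargs": {
  "deltas": [
    {"hand":0.085,"linear":[0,0,0.05],"roll":0},
    {"hand":0.085,"linear":[0,0,0.05],"roll":0},
    {"hand":0.085,"linear":[0,0,0.05],"roll":0},
    {"hand":0.085,"linear":[0,0,0.04],"roll":0},
    {"hand":0.085,"linear":[0,0,0.02],"roll":0},
    {"hand":0.085,"linear":[0,0,0.0175],"roll":0},
    {"hand":0.085,"linear":[0,0,0],"roll":0},
    {"hand":0.085,"linear":[0,0,0],"roll":0}
  ]
}}

```text
clock: 17.15
eef_pos: [0.4308, -0.0601, 0.1765]
tool_rot: [0.647, 0.763, 0.0, 0.0]
contact_force: [0.5, 0.7, -0.7]
opening: 1.0
```

Emit:
{"fn": "drive_tool", "kwargs": {
  "deltas": [
    {"hand":0.035,"linear":[0,0,0],"roll":0},
    {"hand":0.035,"linear":[0,0,0],"roll":0},
    {"hand":0.035,"linear":[0,0,0],"roll":0},
    {"hand":0.035,"linear":[0,0,0],"roll":0},
    {"hand":0.035,"linear":[0,0,0],"roll":0},
    {"hand":0.035,"linear":[0,0,0],"roll":0}
  ]
}}

```text
clock: 17.9
eef_pos: [0.4305, -0.0603, 0.1768]
tool_rot: [0.647, 0.762, 0.0, 0.0]
contact_force: [-1.2, 0.5, 8.2]
opening: 0.561
```

Emit:
{"fn": "drive_tool", "kwargs": {
  "deltas": [
    {"hand":0.035,"linear":[0,0,-0.02],"roll":0},
    {"hand":0.035,"linear":[0,0,-0.04],"roll":0},
    {"hand":0.035,"linear":[0,0,-0.04],"roll":0},
    {"hand":0.035,"linear":[0,0,-0.04],"roll":0},
    {"hand":0.035,"linear":[0,0,0],"roll":0},
    {"hand":0.035,"linear":[0,0,0],"roll":0}
  ]
}}

```text
clock: 18.65
eef_pos: [0.43, -0.0602, 0.3157]
tool_rot: [0.647, 0.762, -0.0, -0.0]
contact_force: [-0.1, -0.4, -0.9]
opening: 0.561
```

Emit:
{"fn": "drive_tool", "kwargs": {
  "deltas": [
    {"hand":0.035,"linear":[-0.0174,0.0358,0],"roll":0},
    {"hand":0.035,"linear":[-0.0174,0.0358,0],"roll":0},
    {"hand":0.035,"linear":[-0.0174,0.0358,0],"roll":0},
    {"hand":0.035,"linear":[-0.0174,0.0358,0],"roll":0},
    {"hand":0.035,"linear":[-0.0174,0.0358,0],"roll":0},
    {"hand":0.035,"linear":[0,0,0],"roll":0},
    {"hand":0.035,"linear":[0,0,0],"roll":0}
  ]
}}

```text
clock: 19.52
eef_pos: [0.6205, -0.1169, 0.3145]
tool_rot: [0.647, 0.762, -0.001, -0.001]
contact_force: [0.8, 0.5, -1.7]
opening: 0.558
```

```bash
python3 - <<'E'
from h import *
im=[cams.read_camera(n)[:,:,::-1] for n in("top","side")]
cv2.imwrite("pics/d4.png",np.hstack([cv2.resize(im[0][80:280,200:400],(400,400)),cv2.resize(im[1][130:330,270:470],(400,400))]))
print(env.state()["eef_pos"],env.state()["contact_force"])
E
```

```text
[ 0.62039344 -0.11681001  0.31547399] [ 0.57595852  0.60422613 -0.85930016]
```

View pics/d4.png

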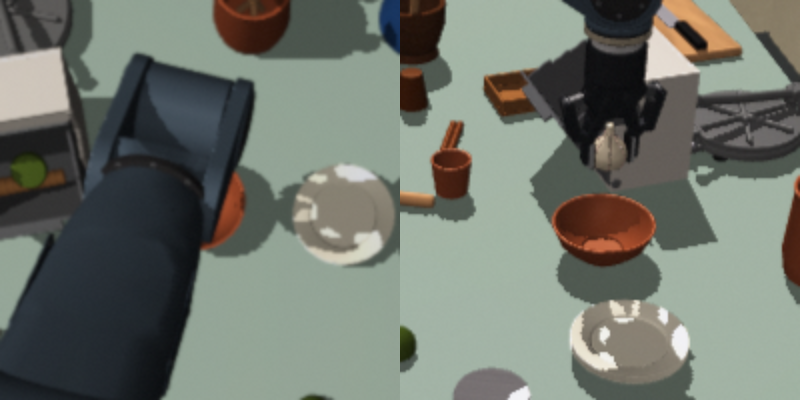

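Emit:
{"fn": "drive_tool", "kwargs": {
  "deltas": [
    {"hand":0.035,"linear":[0,0,0.04],"roll":0},
    {"hand":0.035,"linear":[0,0,0.03],"roll":0},
    {"hand":0.035,"linear":[0,0,0.025],"roll":0},
    {"hand":0.035,"linear":[0,0,0.015],"roll":0},
    {"hand":0.035,"linear":[0,0,0.009],"roll":0},
    {"hand":0.035,"linear":[0,0,0],"roll":0},
    {"hand":0.035,"linear":[0,0,0],"roll":0}
  ]
}}

```text
clock: 20.5
eef_pos: [0.6214, -0.1171, 0.1981]
tool_rot: [0.647, 0.762, 0.0, 0.001]
contact_force: [0.4, -0.3, -0.0]
opening: 0.563
```

Emit:
{"fn": "drive_tool", "kwargs": {
  "deltas": [
    {"hand":0.06,"linear":[0,0,0],"roll":0},
    {"hand":0.06,"linear":[0,0,0],"roll":0},
    {"hand":0.06,"linear":[0,0,0],"roll":0},
    {"hand":0.06,"linear":[0,0,-0.01],"roll":0},
    {"hand":0.06,"linear":[0,0,-0.02],"roll":0},
    {"hand":0.06,"linear":[0,0,-0.04],"roll":0},
    {"hand":0.06,"linear":[0,0,-0.05],"roll":0},
    {"hand":0.06,"linear":[0,0,-0.05],"roll":0},
    {"hand":0.06,"linear":[0,0,-0.03],"roll":0},
    {"hand":0.06,"linear":[0,0,0],"roll":0}
  ]
}}

```text
clock: 21.75
eef_pos: [0.6211, -0.117, 0.4014]
tool_rot: [0.647, 0.762, 0.001, 0.003]
contact_force: [-0.2, 0.5, -0.6]
opening: 0.707
```

Emit:
{"fn": "drive_tool", "kwargs": {
  "deltas": [
    {"hand":0.06,"linear":[0.0431,-0.0145,0],"roll":0},
    {"hand":0.06,"linear":[0.0431,-0.0145,0],"roll":0},
    {"hand":0.06,"linear":[0.0431,-0.0145,0],"roll":0},
    {"hand":0.06,"linear":[0.0431,-0.0145,0],"roll":0},
    {"hand":0.06,"linear":[0.0431,-0.0145,0],"roll":0},
    {"hand":0.06,"linear":[0.0431,-0.0145,0],"roll":0},
    {"hand":0.06,"linear":[0.0431,-0.0145,0],"roll":0},
    {"hand":0.06,"linear":[0.0431,-0.0145,0],"roll":0.1543},
    {"hand":0.06,"linear":[0,0,0],"roll":0.1543},
    {"hand":0.06,"linear":[0,0,0],"roll":0.1543}
  ]
}}

```text
clock: 23.0
eef_pos: [0.45, 0.2047, 0.397]
tool_rot: [0.806, 0.592, -0.0, -0.0]
contact_force: [0.2, -0.9, 0.2]
opening: 0.7
```

```bash
python3 - <<'E'
from h import *
im=[cams.read_camera(n)[:,:,::-1] for n in("top","side")]
cv2.imwrite("pics/d5.png",np.hstack([cv2.resize(im[0][80:280,200:400],(400,400)),cv2.resize(im[1][130:330,220:420],(400,400))]))
print(env.state()["eef_pos"],env.state()["tool_rot"])
E
```

```text
[0.45023701 0.20435229 0.39704902] [ 8.05149030e-01  5.93072458e-01 -3.07154257e-04 -7.50397188e-05]
```

View pics/d5.png

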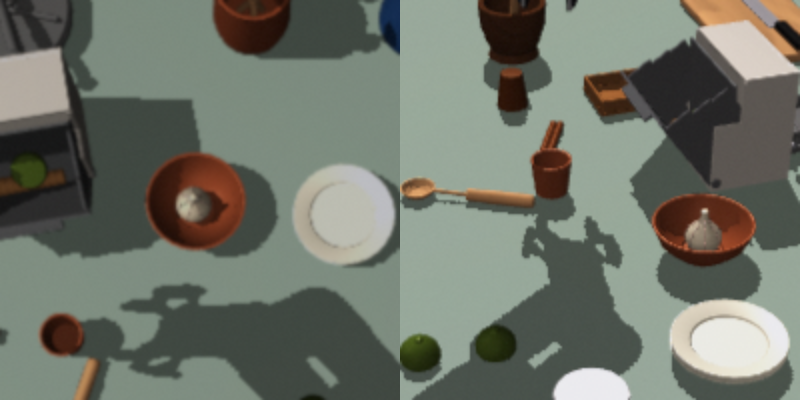

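Emit:
{"fn": "drive_tool", "kwargs": {
  "deltas": [
    {"hand":0.06,"linear":[0.0022,0.0019,0.05],"roll":0},
    {"hand":0.06,"linear":[0,0,0.05],"roll":0},
    {"hand":0.06,"linear":[0,0,0.05],"roll":0},
    {"hand":0.06,"linear":[0,0,0.04],"roll":0},
    {"hand":0.06,"linear":[0,0,0.02],"roll":0},
    {"hand":0.06,"linear":[0,0,0.011],"roll":0},
    {"hand":0.06,"linear":[0,0,0],"roll":0},
    {"hand":0.06,"linear":[0,0,0],"roll":0}
  ]
}}

```text
clock: 24.1
eef_pos: [0.4534, 0.2059, 0.177]
tool_rot: [0.804, 0.594, 0.001, 0.0]
contact_force: [0.7, 0.2, 0.0]
opening: 0.703
```

Emit:
{"fn": "drive_tool", "kwargs": {
  "deltas": [
    {"hand":0.012,"linear":[0,0,0],"roll":0},
    {"hand":0.012,"linear":[0,0,0],"roll":0},
    {"hand":0.012,"linear":[0,0,0],"roll":0},
    {"hand":0.012,"linear":[0,0,0],"roll":0},
    {"hand":0.012,"linear":[0,0,0],"roll":0},
    {"hand":0.012,"linear":[0,0,0],"roll":0}
  ]
}}

```text
clock: 24.85
eef_pos: [0.4532, 0.2059, 0.1768]
tool_rot: [0.805, 0.594, 0.0, 0.0]
contact_force: [-1.7, -0.9, 5.7]
opening: 0.259
```

Emit:
{"fn": "drive_tool", "kwargs": {
  "deltas": [
    {"hand":0.012,"linear":[0,0,-0.02],"roll":0},
    {"hand":0.012,"linear":[0,0,-0.04],"roll":0},
    {"hand":0.012,"linear":[0,0,-0.04],"roll":0},
    {"hand":0.012,"linear":[0,0,-0.04],"roll":0},
    {"hand":0.012,"linear":[0,0,0],"roll":0},
    {"hand":0.012,"linear":[0,0,0],"roll":0}
  ]
}}

```text
clock: 25.6
eef_pos: [0.4528, 0.2057, 0.3157]
tool_rot: [0.805, 0.594, -0.0, -0.0]
contact_force: [-0.7, -0.2, -1.4]
opening: 0.258
```

Emit:
{"fn": "drive_tool", "kwargs": {
  "deltas": [
    {"hand":0.012,"linear":[0,0,-0.03],"roll":0.1825},
    {"hand":0.012,"linear":[0,0,-0.03],"roll":0.1825},
    {"hand":0.012,"linear":[0,0,0],"roll":0.1825},
    {"hand":0.012,"linear":[0,0,0],"roll":0.1825},
    {"hand":0.012,"linear":[0,0,0],"roll":0.1825},
    {"hand":0.012,"linear":[0,0,0],"roll":0.1825},
    {"hand":0.012,"linear":[0,0,0],"roll":0}
  ]
}}

```text
clock: 26.48
eef_pos: [0.453, 0.2058, 0.3749]
tool_rot: [0.996, 0.089, -0.001, 0.0]
contact_force: [-0.1, 0.6, 0.2]
opening: 0.251
```

Emit:
{"fn": "drive_tool", "kwargs": {
  "deltas": [
    {"hand":0.012,"linear":[0.0347,-0.0192,0],"roll":0},
    {"hand":0.012,"linear":[0.0347,-0.0192,0],"roll":0},
    {"hand":0.012,"linear":[0.0347,-0.0192,0],"roll":0},
    {"hand":0.012,"linear":[0.0347,-0.0192,0],"roll":0},
    {"hand":0.012,"linear":[0.0347,-0.0192,0],"roll":0},
    {"hand":0.012,"linear":[0,0,0],"roll":0},
    {"hand":0.012,"linear":[0,0,0],"roll":0}
  ]
}}

```text
clock: 27.35
eef_pos: [0.6068, 0.3305, 0.3751]
tool_rot: [0.996, 0.089, -0.001, 0.0]
contact_force: [-0.5, -0.8, 0.2]
opening: 0.259
```

```bash
python3 - <<'E'
from h import *
im=[cams.read_camera(n)[:,:,::-1] for n in("top","side")]
cv2.imwrite("pics/d6.png",np.hstack([cv2.resize(im[0][120:320,50:250],(400,400)),cv2.resize(im[1][80:280,220:420],(400,400))]))
print(env.state()["eef_pos"],env.state()["tool_rot"])
E
```

```text
[0.60662402 0.3303174  0.37597908] [ 9.96062413e-01  8.86538520e-02 -3.77304992e-04  1.47915387e-04]
```

View pics/d6.png

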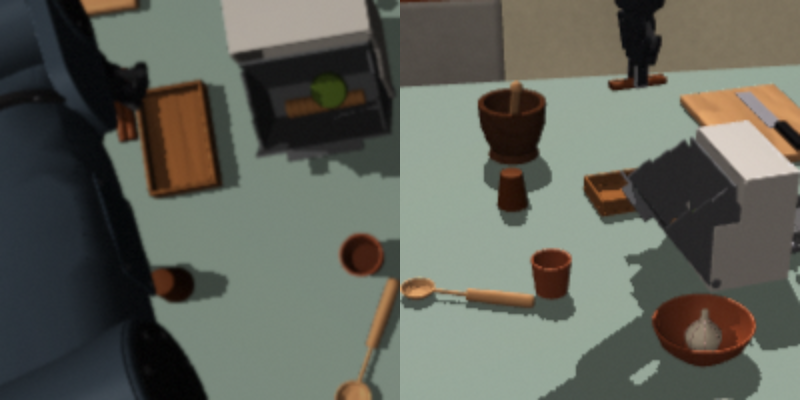

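Emit:
{"fn": "drive_tool", "kwargs": {
  "deltas": [
    {"hand":0.012,"linear":[0,0,0.05],"roll":0},
    {"hand":0.012,"linear":[0,0,0.05],"roll":0},
    {"hand":0.012,"linear":[0,0,0.04],"roll":0},
    {"hand":0.012,"linear":[0,0,0.025],"roll":0},
    {"hand":0.012,"linear":[0,0,0.013],"roll":0},
    {"hand":0.012,"linear":[0,0,0.007],"roll":0},
    {"hand":0.012,"linear":[0,0,0],"roll":0},
    {"hand":0.012,"linear":[0,0,0],"roll":0}
  ]
}}

```text
clock: 28.45
eef_pos: [0.6073, 0.3309, 0.1923]
tool_rot: [0.996, 0.088, 0.001, -0.0]
contact_force: [0.8, -0.1, 0.6]
opening: 0.258
```

Emit:
{"fn": "drive_tool", "kwargs": {
  "deltas": [
    {"hand":0.036,"linear":[0,0,0],"roll":0},
    {"hand":0.036,"linear":[0,0,0],"roll":0},
    {"hand":0.036,"linear":[0,0,0],"roll":0},
    {"hand":0.036,"linear":[0,0,-0.01],"roll":0},
    {"hand":0.036,"linear":[0,0,-0.03],"roll":0},
    {"hand":0.036,"linear":[0,0,-0.05],"roll":0},
    {"hand":0.05,"linear":[0,0,-0.05],"roll":0},
    {"hand":0.06,"linear":[0,0,-0.05],"roll":0},
    {"hand":0.085,"linear":[0,0,0],"roll":0}
  ]
}}

```text
clock: 29.58
eef_pos: [0.6073, 0.3309, 0.3868]
tool_rot: [0.996, 0.088, 0.004, -0.001]
contact_force: [-0.4, -1.5, -1.2]
opening: 0.889
```

Emit:
{"fn": "drive_tool", "kwargs": {
  "deltas": [
    {"hand":0.085,"linear":[-0.0403,-0.0075,0],"roll":0},
    {"hand":0.085,"linear":[-0.0403,-0.0075,0],"roll":0},
    {"hand":0.085,"linear":[-0.0403,-0.0075,0],"roll":0},
    {"hand":0.085,"linear":[-0.0403,-0.0075,0],"roll":0},
    {"hand":0.085,"linear":[-0.0403,-0.0075,0],"roll":0},
    {"hand":0.085,"linear":[0,0,0],"roll":0},
    {"hand":0.085,"linear":[0,0,0],"roll":0}
  ]
}}

```text
clock: 30.45
eef_pos: [0.4024, 0.3324, 0.3812]
tool_rot: [0.996, 0.088, 0.0, -0.0]
contact_force: [-0.3, -0.0, 0.7]
opening: 0.994
```

```bash
python3 - <<'E'
from h import *
im=[cams.read_camera(n)[:,:,::-1] for n in("top","side")]
cv2.imwrite("pics/d7.png",np.hstack([cv2.resize(im[0][120:320,50:250],(400,400)),cv2.resize(im[1][80:280,220:420],(400,400))]))
print(env.state()["eef_pos"],env.state()["tool_rot"])
E
```

```text
[0.40280644 0.3323087  0.38101423] [9.96145269e-01 8.77188738e-02 2.53180122e-05 2.91436150e-05]
```

View pics/d7.png

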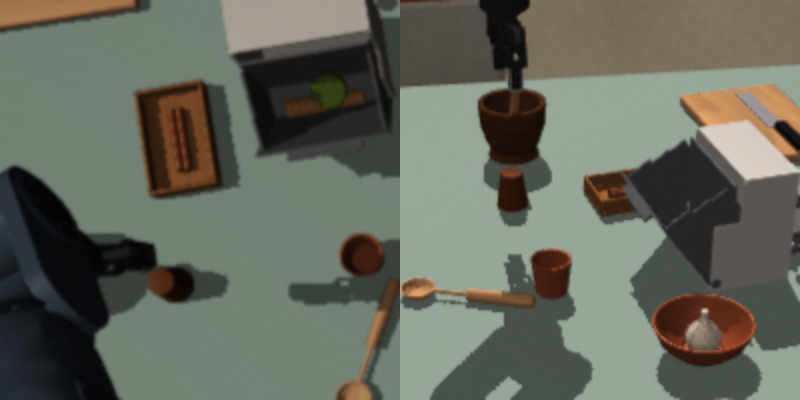

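Emit:
{"fn": "drive_tool", "kwargs": {
  "deltas": [
    {"hand":0.085,"linear":[0,0,0.05],"roll":0},
    {"hand":0.085,"linear":[0,0,0.05],"roll":0},
    {"hand":0.085,"linear":[0,0,0.04],"roll":0},
    {"hand":0.085,"linear":[0,0,0.025],"roll":0},
    {"hand":0.085,"linear":[0,0,0.015],"roll":0},
    {"hand":0.085,"linear":[0,0,0.007],"roll":0},
    {"hand":0.085,"linear":[0,0,0],"roll":0},
    {"hand":0.085,"linear":[0,0,0],"roll":0}
  ]
}}

```text
clock: 31.55
eef_pos: [0.4024, 0.3325, 0.195]
tool_rot: [0.996, 0.088, 0.001, -0.0]
contact_force: [1.0, -0.5, 0.4]
opening: 0.997
```

Emit:
{"fn": "drive_tool", "kwargs": {
  "deltas": [
    {"hand":0.03,"linear":[0,0,0],"roll":0},
    {"hand":0.03,"linear":[0,0,0],"roll":0},
    {"hand":0.03,"linear":[0,0,0],"roll":0},
    {"hand":0.03,"linear":[0,0,0],"roll":0},
    {"hand":0.03,"linear":[0,0,0],"roll":0},
    {"hand":0.03,"linear":[0,0,0],"roll":0}
  ],
  "grip_force": 50
}}

```text
clock: 32.3
eef_pos: [0.4022, 0.3325, 0.195]
tool_rot: [0.996, 0.088, 0.0, -0.0]
contact_force: [-2.4, -1.3, 10.0]
opening: 0.492
```

Emit:
{"fn": "drive_tool", "kwargs": {
  "deltas": [
    {"hand":0.03,"linear":[0,0,-0.01],"roll":0},
    {"hand":0.03,"linear":[0,0,-0.02],"roll":0},
    {"hand":0.03,"linear":[0,0,-0.03],"roll":0},
    {"hand":0.03,"linear":[0,0,0],"roll":0},
    {"hand":0.03,"linear":[0,0,0],"roll":0}
  ]
}}

```text
clock: 32.92
eef_pos: [0.4019, 0.3322, 0.2537]
tool_rot: [0.996, 0.088, -0.0, 0.0]
contact_force: [-0.6, -0.5, -1.7]
opening: 0.494
```

```bash
python3 - <<'E'
from h import *
im=[cams.read_camera(n)[:,:,::-1] for n in("top","side")]
cv2.imwrite("pics/d8.png",np.hstack([cv2.resize(im[0][160:310,50:200],(400,400)),cv2.resize(im[1][100:220,220:340],(400,400))]))
print(env.state()["eef_pos"],env.state()["opening"])
E
```

```text
[0.40186779 0.33218181 0.25331326] 0.49532782154988103
```

View pics/d8.png

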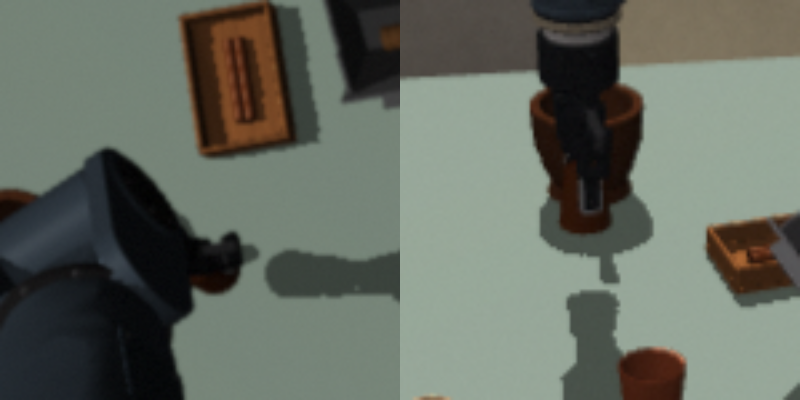

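Emit:
{"fn": "drive_tool", "kwargs": {
  "deltas": [
    {"hand":0.03,"linear":[0,0,-0.03],"roll":0},
    {"hand":0.03,"linear":[0,0,-0.04],"roll":0},
    {"hand":0.03,"linear":[0,0,-0.04],"roll":0},
    {"hand":0.03,"linear":[0,0,-0.03],"roll":0},
    {"hand":0.03,"linear":[0.002,0.0171,0],"roll":0},
    {"hand":0.03,"linear":[0.0043,0.0342,0],"roll":0},
    {"hand":0.03,"linear":[0.0043,0.0342,0],"roll":0},
    {"hand":0.03,"linear":[0.0043,0.0342,0],"roll":0},
    {"hand":0.03,"linear":[0.0043,0.0342,0],"roll":0},
    {"hand":0.03,"linear":[0.0043,0.0342,0],"roll":0}
  ]
}}

```text
clock: 34.28
eef_pos: [0.4582, 0.1494, 0.3923]
tool_rot: [0.996, 0.088, -0.002, 0.0]
contact_force: [1.4, -0.5, -0.9]
opening: 0.495
```

Emit:
{"fn": "drive_tool", "kwargs": {
  "deltas": [
    {"hand":0.03,"linear":[0.0043,0.0342,0],"roll":0},
    {"hand":0.03,"linear":[0.0043,0.0342,0],"roll":0},
    {"hand":0.03,"linear":[0.0043,0.0342,0],"roll":0},
    {"hand":0.03,"linear":[0.0043,0.0342,0],"roll":0},
    {"hand":0.03,"linear":[0.0043,0.0342,0],"roll":0},
    {"hand":0.03,"linear":[0.0043,0.0342,0],"roll":0},
    {"hand":0.03,"linear":[0.0043,0.0342,0],"roll":0},
    {"hand":0.03,"linear":[0.0043,0.0342,0],"roll":0},
    {"hand":0.03,"linear":[0.0043,0.0342,0],"roll":0},
    {"hand":0.03,"linear":[0.0043,0.0342,0],"roll":0}
  ]
}}

```text
clock: 35.52
eef_pos: [0.5601, -0.1797, 0.3919]
tool_rot: [0.996, 0.088, -0.001, -0.001]
contact_force: [0.8, 0.3, -1.4]
opening: 0.492
```

Emit:
{"fn": "drive_tool", "kwargs": {
  "deltas": [
    {"hand":0.03,"linear":[0.0043,0.0342,0],"roll":0},
    {"hand":0.03,"linear":[0.0043,0.0342,0],"roll":0},
    {"hand":0.03,"linear":[0.0043,0.0342,0],"roll":0},
    {"hand":0.03,"linear":[0.0043,0.0342,0],"roll":0},
    {"hand":0.03,"linear":[0.002,0.017,0],"roll":0},
    {"hand":0.03,"linear":[0,0,0],"roll":0},
    {"hand":0.03,"linear":[0,0,0],"roll":0}
  ]
}}

```text
clock: 36.4
eef_pos: [0.6059, -0.3256, 0.3929]
tool_rot: [0.996, 0.088, -0.001, -0.001]
contact_force: [-0.6, 1.0, -1.7]
opening: 0.499
```

```bash
python3 - <<'E'
from h import *
im=[cams.read_camera(n)[:,:,::-1] for n in("top","side")]
cv2.imwrite("pics/d9.png",np.hstack([cv2.resize(im[0][100:300,280:480],(400,400)),cv2.resize(im[1][170:350,300:480],(400,400))]))
print(env.state()["eef_pos"],env.state()["opening"])
E
```

```text
[ 0.60617638 -0.32527158  0.39381884] 0.4921192575750168
```

View pics/d9.png

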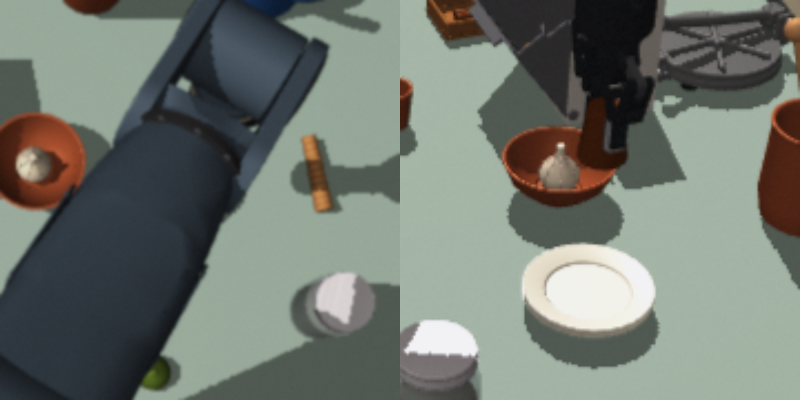

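Emit:
{"fn": "drive_tool", "kwargs": {
  "deltas": [
    {"hand":0.03,"linear":[0,0.001,0.04],"roll":0},
    {"hand":0.03,"linear":[0,0,0.05],"roll":0},
    {"hand":0.03,"linear":[0,0,0.04],"roll":0},
    {"hand":0.03,"linear":[0,0,0.025],"roll":0},
    {"hand":0.03,"linear":[0,0,0.012],"roll":0},
    {"hand":0.03,"linear":[0,0,0.006],"roll":0},
    {"hand":0.03,"linear":[0,0,0],"roll":0},
    {"hand":0.03,"linear":[0,0,0],"roll":0}
  ]
}}

```text
clock: 37.5
eef_pos: [0.6068, -0.327, 0.2223]
tool_rot: [0.996, 0.088, 0.001, 0.001]
contact_force: [0.6, 0.1, -1.4]
opening: 0.488
```

```bash
python3 - <<'E'
from h import *
im=[cams.read_camera(n)[:,:,::-1] for n in("top","side")]
cv2.imwrite("pics/d10.png",np.hstack([cv2.resize(im[0][100:300,280:480],(400,400)),cv2.resize(im[1][230:350,320:440],(400,400))]))
print(env.state()["eef_pos"],env.state()["opening"],env.state()["contact_force"])
E
```

```text
[ 0.60667297 -0.32698859  0.22201596] 0.4932122290035871 [ 0.20342397  0.34754439 -1.48116533]
```

View pics/d10.png

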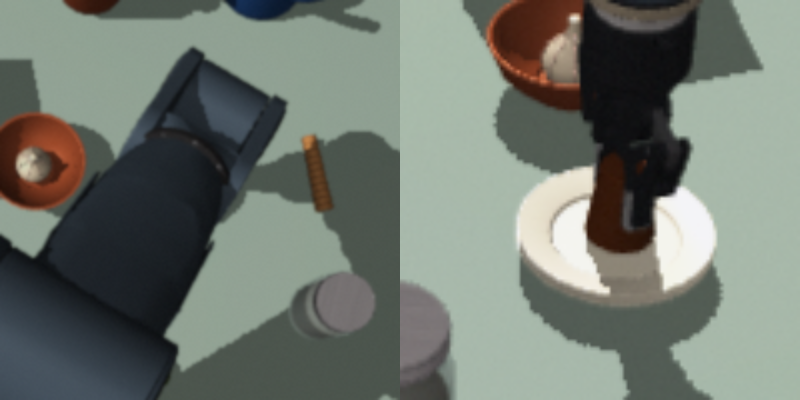

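Emit:
{"fn": "drive_tool", "kwargs": {
  "deltas": [
    {"hand":0.03,"linear":[0,0,0.003],"roll":0},
    {"hand":0.03,"linear":[0,0,0.002],"roll":0},
    {"hand":0.03,"linear":[0,0,0],"roll":0},
    {"hand":0.03,"linear":[0,0,0],"roll":0}
  ]
}}

```text
clock: 38.1
eef_pos: [0.6065, -0.3269, 0.2162]
tool_rot: [0.996, 0.088, 0.0, 0.0]
contact_force: [0.7, -0.0, -1.6]
opening: 0.495
```

Emit:
{"fn": "drive_tool", "kwargs": {
  "deltas": [
    {"hand":0.03,"linear":[0,0,0.001],"roll":0},
    {"hand":0.03,"linear":[0,0,0],"roll":0},
    {"hand":0.03,"linear":[0,0,0],"roll":0}
  ]
}}

```text
clock: 38.48
eef_pos: [0.6065, -0.3269, 0.2152]
tool_rot: [0.996, 0.088, 0.0, 0.0]
contact_force: [0.8, -0.1, -0.8]
opening: 0.494
```

Emit:
{"fn": "drive_tool", "kwargs": {
  "deltas": [
    {"hand":0.03,"linear":[0,0,0.001],"roll":0},
    {"hand":0.03,"linear":[0,0,0],"roll":0},
    {"hand":0.03,"linear":[0,0,0],"roll":0}
  ]
}}

```text
clock: 38.85
eef_pos: [0.6066, -0.3269, 0.2151]
tool_rot: [0.996, 0.088, 0.0, 0.0]
contact_force: [-2.8, 1.0, 7.3]
opening: 0.494
```

Emit:
{"fn": "drive_tool", "kwargs": {
  "deltas": [
    {"hand":0.044,"linear":[0,0,-0.0005],"roll":0},
    {"hand":0.048,"linear":[0,0,0],"roll":0},
    {"hand":0.052,"linear":[0,0,0],"roll":0},
    {"hand":0.06,"linear":[0,0,0],"roll":0},
    {"hand":0.07,"linear":[0,0,0],"roll":0},
    {"hand":0.075,"linear":[0,0,0],"roll":0},
    {"hand":0.075,"linear":[0,0,-0.02],"roll":0},
    {"hand":0.075,"linear":[0,0,-0.04],"roll":0},
    {"hand":0.075,"linear":[0,0,-0.05],"roll":0},
    {"hand":0.075,"linear":[0,0,-0.05],"roll":0}
  ]
}}

```text
clock: 40.1
eef_pos: [0.6063, -0.3268, 0.3779]
tool_rot: [0.996, 0.088, 0.001, 0.0]
contact_force: [-0.2, -0.4, -0.3]
opening: 0.876
```

Emit:
{"fn": "drive_tool", "kwargs": {
  "deltas": [
    {"hand":0.075,"linear":[-0.03,0,-0.03],"roll":0},
    {"hand":0.075,"linear":[-0.04,-0.02,0],"roll":0},
    {"hand":0.075,"linear":[-0.04,-0.04,0],"roll":0},
    {"hand":0.075,"linear":[-0.04,-0.05,0],"roll":0},
    {"hand":0.075,"linear":[-0.04,-0.05,0],"roll":0},
    {"hand":0.075,"linear":[-0.02,-0.05,0],"roll":0},
    {"hand":0.075,"linear":[0,-0.05,0],"roll":0},
    {"hand":0.075,"linear":[0,-0.03,0],"roll":0},
    {"hand":0.075,"linear":[0,0,0],"roll":0}
  ]
}}

```text
clock: 41.22
eef_pos: [0.3507, -0.0789, 0.4059]
tool_rot: [0.996, 0.089, 0.001, 0.0]
contact_force: [0.2, -0.7, -0.1]
opening: 0.878
```

```bash
python3 - <<'E'
from h import *
im=[cams.read_camera(n)[:,:,::-1] for n in("top","side")]
cv2.imwrite("pics/e1.png",im[0]);cv2.imwrite("pics/e2.png",im[1])
cv2.imwrite("pics/d11.png",np.hstack([cv2.resize(im[0][130:290,110:430],(800,400))[:, :],]))
cv2.imwrite("pics/d12.png",cv2.resize(im[1][130:330,200:460],(780,600)))
print(env.state()["eef_pos"],env.state()["contact_force"])
E
```

```text
[ 0.35132627 -0.08034817  0.40560308] [-0.68166994  0.42394712 -0.06429289]
```

View pics/d11.png

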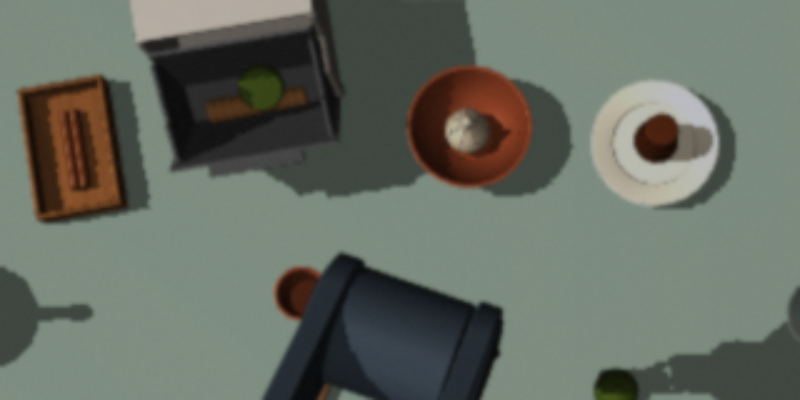

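View pics/d12.png

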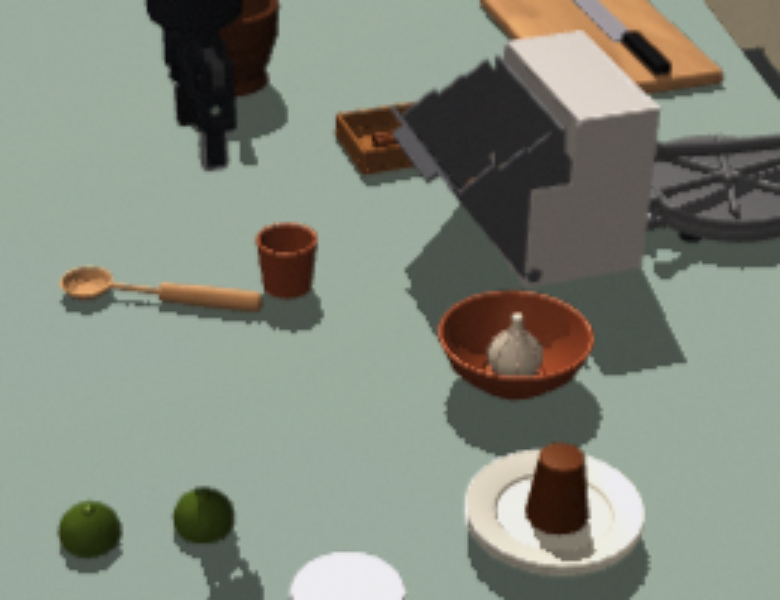

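```bash
python3 - <<'E'
from h import *
np.set_printoptions(precision=4,suppress=True)
print("cone top, side",ray("side",200+562/3,130+456/3,.08),"top cam",ray("top",110+661/2.5,130+132/2.5,.08))
im=cv2.imread("pics/e1.png")
cv2.imwrite("pics/f1.png",np.hstack([cv2.resize(im[155:215,340:400],(400,400),interpolation=2),cv2.resize(cv2.imread("pics/e2.png")[270:330,350:420],(400,400*60//70),interpolation=2) if 0 else cv2.resize(cv2.imread("pics/e2.png")[265:330,352:417],(400,400),interpolation=2)]))
for p in [(.6047,-.3262,.02),(.6047,-.3262,.08)]: print(proj("top",p),proj("side",p))
E
```

```text
cone top, side [ 0.6059 -0.329   0.08  ] top cam [ 0.6036 -0.326   0.08  ]
[371.7271 187.4808] [384.7553 300.7535]
[374.4621 182.3848] [386.5414 281.3117]
```

View pics/f1.png

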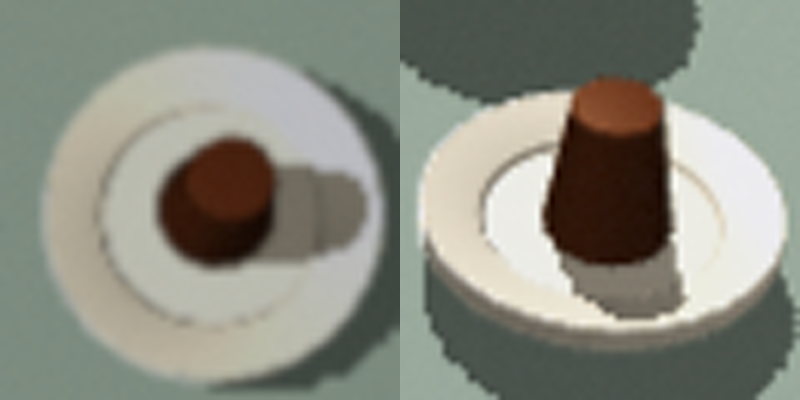

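```bash
python3 - <<'E'
from workcell import env
print(env.hand_in(), env.state()["clock"])
E
```

```text
the job is handed in; nothing more can be done
the job is handed in; nothing more can be done
```

I moved all five things in the order you asked and handed the job in after about 41 s of the 144 s allowed. `hand_in` gives no verdict, so I have no confirmation from the judge.

The final pictures from both cameras show:
- **Scraps bin:** the corn cob and the lime half both lie inside the bucket.
- **Clay bowl:** the garlic bulb stands in the bowl.
- **Wooden tray:** the cinnamon stick lies flat near the middle of the tray.
- **Upper saucer:** the sugar cone stands upright. Its measured top is about 1–3 mm from the centre of the well; the two cameras differ by about 3 mm, and neither shows a lean.
- **Clay cup:** it is at the same pixels as at the start in the side view. The arm partly hid it in the last top view.

The gripper was clear of everything at hand-in. The forces I read stayed around 11 N or less, well under the limits. No check failed.

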